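Feed a terminal-block carrier past the sprung gate into the test bay

TASK

Press the long plate down with one fingertip to hold the hinged gate open, and meanwhile, with the other finger behind its upright tab, push the carrier of terminal blocks along the chute until it is fully home against the end stop. Then let the gate close behind the blocks and move clear. The gate must never touch the carrier, nothing is to be lifted or carried, and the other things on the bench are to be left alone.

Things in the scene. Friction and masses are not known exactly. Their poses are not given: they have to be found in the camera images.
- station: Fixed loading station. Origin: bench height, chute centre line, under the gate leaf. +y: push direction; +x: press-plate side; z up. 10 mm base plate, its top is the chute floor. Chute along y from -280 to +108 mm, 70 mm wide inside, walls 6 mm thick, tops at z 42. Tester box 55 mm high at x -120 to -45, y +13 to +113. Hinge posts, tops at z 85, at x 45, y -281 and +20.
- end_stop (a point): Middle of the steel end stop's face towards the chute: station x 0, y +108 mm, z 32 mm; its top is at z 55 mm.
- gate (a joint): Angle of the steel gate, rad: 0 shut, growing as it opens, stop at 0.75. Pressing the plate down anywhere along its length raises the leaf by the same angle. The carrier's blocks pass freely under the leaf from 0.40 rad on; its low tail passes even under the shut gate. A light spring shuts it when let go; about 3 to 8 N on the plate, 30 mm from the hinge axis, holds it open.
- gate_leaf (a point): Middle of the lower edge of the gate's leaf, 6 mm thick, at station y 0. Shut, it covers station x -32 to +5 mm, its lower edge at z 38 mm. An arm joins it to the hinge tube, 12 mm thick, which runs along the chute (parallel to station y) with its axis at station x +40, z 75 mm.
- press_plate (a point): Middle of the top face of the press plate, flat smooth steel on the outer side of the hinge tube: 220 mm long (station y -273 to -53 mm), reaching out to 50 mm from the hinge axis, 4 mm thick. This point is 30 mm from the axis and at z 79 mm when shut; it goes down as the gate opens. A fingertip can slide along the plate while pressing.
- carrier: Loose black carrier, 0.2 to 0.45 kg, in the chute before the gate, axes parallel to the station's. Origin: underside, middle of the block section, which is 62 mm wide, 90 long (y -45 to +45), 40 high, with a row of grey terminal blocks. Behind it a tail 40 mm wide, 5 high, ends in the upright push tab. Home, its origin is at station y +63 mm and the shut leaf hangs 15 mm behind the blocks.
- push_tab (a point): Middle of the rear face of the carrier's upright push tab (pushed here): carrier y -130 mm, 36 mm above its underside. The tab is 56 mm wide, 6 mm thick, 72 mm high (its top 82 mm above the bench). A finger of a down-pointing gripper astride the hinge tube reaches it while the other presses the plate.
- breaker: Bystander: white circuit breaker standing upright, about 75 x 36 x 80 mm high. Origin: on its underside, near the middle.
- driver: Bystander: screwdriver lying on the bench. Origin: underside, about its middle.
- bottle: Bystander: clear plastic water bottle, 66 mm across, 200 mm tall, upright. Origin: centre of its underside.
Things that resemble listed ones, but are neither listed nor needed, are in the scene too. Of the things like the carrier, leave any that is blue or red; of the rest the smaller one is meant.

How it is judged:
By the outcome, as a careful person would: the job done as asked, in the order asked, and still so for the second after the job is handed in, with the robot touching nothing.
It also fails if it takes over 48 s, if anything falls off the work surface, if the arm or the gripper's body presses on something with over 40 N, if the wrist force passes 120 N, or if a joint passes its speed limit or range.

ROBOT

A 7-joint arm with a two-finger parallel gripper is mounted at the origin on the work surface. World frame = base frame: x ahead of the robot, y to its left, z up, the work surface at z = 0. Lengths are in m, angles in rad, forces in N, time in s.
With the tool pointing down it reaches from about 0.425 to 0.875 m from the base axis. Payload 4.7 kg.
Tool frame: the origin (TCP) lies at the very end of the fingers, on their centre line; the grasp point (between the pads) lies 19 mm behind it; x points along the fingers, y is the direction in which the jaws open and shut, and the axes are right-handed (so a half turn about x gives the same grasp; the last joint's range is limited). The gripper opens to 87 mm and grips with 3 to 60 N. Pads are 19 mm wide; open, the fingers measure 117 mm over their backs; the gripper's body (75 mm by 190 mm) begins 51 mm behind the grasp point.
Start: joints at [1.343, 0.321, -0.07, 1.45, 0.023, 1.371, -0.057], TCP at [0.156, -0.631, 0.223] pointing down, gripper open.
Joint ranges: [-2.86, 2.86], [-0.3, 2.09], [-1.38, 1.24], [0.06, 2.45], [-1.56, 4.7], [0.09, 2.05], [-2.69, 2.69]. Speed limits (rad/s): [2.57, 2.57, 3.14, 3.14, 3.14, 3.14, 3.14].

INTERFACE

Orientations are given as a rotation vector (axis times angle).
In Python, from bench import ctrl gives the robot as it stands.
- The arm moves only by the tool step_arm, never from a script. Its argument "increments" is one flat list of numbers, 6 for each row, row after row: the shift along the tool's x, y, z in cm, then the turn, a rotation vector about the tool's x, y, z in rad. In form: [tx, ty, tz, ax, ay, az, tx, ty, tz, ax, ay, az, ...]. A call has 1 to 12 rows; each row shifts and turns the commanded pose from where the row before left it, along the tool's axes as they then stand; what a row does not reach is not made up. A row lasts 1/8 s, in which the tool goes at most 62.5 mm and 10.7 degrees, less where a joint would pass 70% of its speed; a pose out of reach is approached as far as the arm can. A call with a gripper value outside its range is refused whole. "fingers" is the opening in per cent of the stroke, from 0 (shut) to 100 (fully open), set as the call begins (left out, the last holds). The fingers move at their own pace and stop on an object; "force" is the grip in N (left out, the last holds). Time passes only in rows, so rows that do not move let the fingers close. It gives the time, the measured TCP pose, the force and the opening at its end, in the units of the state.
- ctrl.get_state(): the state, without advancing time (a new reading comes with each control period).
- ctrl.get_image(name): name is "scene" or "top"; returns the picture (384x512x3 uint8, red, green, blue); there is no depth.
- ctrl.camera_params(name): a dict with "vertical_fov" (degrees; the focal length in pixels is half the picture's height over the tangent of half this angle, whatever the lens; pixels are square), "cx", "cy" (the principal point, pixels), "R" (3x3) and "t" (3): a world point X has camera coordinates R X + t. Camera axes: x right, y down, z forward; pixel columns grow to the right and rows downward; lengths in m; the calibration is good to about 2 mm. A picture is of the moment at which its call begins. camera_params takes no time and is no camera call.
- ctrl.close_job(): hands the job in, once; it reports no verdict.
Trained networks look in the newest picture that a camera, given by its name, has taken for a name from the list of things; names that differ only in an ending like _2 or _b are one class to them, and where a whole thing is asked for, a point or a joint stands for the part that bears it (a point fixed in the world has none). Each returns a list of dicts, best first, with "score" (0 to 1); they miss things now and then, are a little off and sometimes report something else, mostly with a low value. They report only what shows in the picture. A call takes as long as a camera call. They do not tell look-alikes from the thing itself.
- ctrl.search_frame(camera, name): "xyz" ([x, y, z] in m, in the coordinates of the camera as it stood for that picture, good to about 4 mm: the middle of the surface that is visible of it).
- ctrl.silhouettes(camera, name): "pixels" (384x512 bool, what is visible of it).
- ctrl.spot_point(camera, name): "xyz" ([x, y, z] in m, in the coordinates of the camera as it stood for that picture, good to about 4 mm: a listed point, or the origin of a listed thing).
The state is a dict: "time": time; "joint_positions": joint angles; "qd": joint speeds; "joint_torque": joint torques, N m; "position": TCP position; "tool_rot": TCP orientation; "ft_force": force on the tool from outside, world axes, zero at the start; "torque": the same for the moment, N m; "grip_width": opening from 0.0 (shut) to 1.0 (fully open).
Only numpy, scipy, OpenCV 4.12 (cv2) and the standard library are available. Lean on these libraries where they do the work, as an engineer would, in place of code of your own. Each camera call takes 0.05 s, during which the arm holds its last target.

## Working session

There is one attempt and no reset: what is moved stays moved. The work goes in short steps, Python scripts to look and compute and a tool call to move; the robot and the scene stay as the last step left them, time stands still between calls to the robot, and variables do not carry over. Pictures are saved under pics/ and viewed, and the job is handed in when it is done.

Besides the shell and the picture viewer there is one more tool, called after "Call:" by a JSON object that holds its "api" and its "payload", one argument or row to a line. step_arm: Moves the arm, as the interface text tells. Its arguments: {"type":"object","properties":{"increments":{"type":"array","items":{"type":"number"}},"fingers":{"type":"number"},"force":{"type":"number"}},"required":["increments"]}

```bash
mkdir -p pics; ls; cat > h.py <<'E'
from bench import ctrl
import numpy as np, cv2
from scipy.spatial.transform import Rotation as Ro
def cam2w(c,x):
    p=ctrl.camera_params(c); return np.array(p["R"]).T@(np.array(x)-np.array(p["t"]))
def proj(c,X):
    p=ctrl.camera_params(c); q=np.array(p["R"])@np.array(X)+np.array(p["t"]); f=192/np.tan(np.radians(p["vertical_fov"])/2)
    return np.array([p["cx"]+f*q[0]/q[2],p["cy"]+f*q[1]/q[2]])
def unproj(c,uv,z):
    p=ctrl.camera_params(c); f=192/np.tan(np.radians(p["vertical_fov"])/2); R=np.array(p["R"]);t=np.array(p["t"])
    d=R.T@np.array([(uv[0]-p["cx"])/f,(uv[1]-p["cy"])/f,1]); o=-R.T@t
    return o+d*(z-o[2])/d[2]
def save(c,n,crop=None,s=1):
    im=ctrl.get_image(c); im=im[:,:,::-1]
    if crop: im=im[crop[1]:crop[3],crop[0]:crop[2]]
    im=cv2.resize(im,None,fx=s,fy=s,interpolation=cv2.INTER_CUBIC); cv2.imwrite('pics/'+n,im)
E
python3 - <<'E'
from h import *
np.set_printoptions(precision=3,suppress=True)
for c in("scene","top"):
    save(c,c+"0.png",s=1.5)
    for n in("end_stop","gate_leaf","press_plate","push_tab","carrier","station","breaker","driver","bottle"):
        for r in ctrl.spot_point(c,n): w=cam2w(c,r["xyz"]); print(c,n,round(r["score"],2),w,proj(c,w))
print(ctrl.get_state())
E
```

```text
pics
scene end_stop 0.91 [0.501 0.172 0.032] [265.052 149.099]
scene gate_leaf 0.97 [0.458 0.071 0.038] [238.77 165.41]
scene gate_leaf 0.66 [ 0.568 -0.208  0.002] [227.763 256.521]
scene press_plate 0.94 [ 0.495 -0.105  0.077] [220.672 205.214]
scene push_tab 0.72 [ 0.417 -0.122  0.049] [195.186 204.969]
scene push_tab 0.68 [ 0.41  -0.297  0.049] [159.808 252.333]
scene push_tab 0.67 [0.493 0.307 0.037] [280.353 119.843]
scene push_tab 0.59 [ 0.727 -0.443  0.047] [237.987 354.466]
scene carrier 0.88 [ 0.35  -0.453  0.005] [111.324 298.689]
scene carrier 0.85 [ 0.393  0.387 -0.001] [264.164 103.854]
scene carrier 0.56 [ 0.445 -0.002  0.006] [224.614 187.174]
scene carrier 0.56 [ 0.784 -0.275 -0.002] [288.038 310.254]
scene station 0.97 [0.469 0.068 0.002] [241.935 174.335]
scene breaker 0.68 [ 0.7    0.004 -0.004] [300.396 217.636]
scene driver 0.71 [ 0.569 -0.205  0.002] [228.535 255.869]
scene driver 0.4 [ 0.446 -0.003  0.007] [224.714 187.104]
scene bottle 0.57 [ 0.723  0.114 -0.005] [321.249 193.442]
top end_stop 0.89 [0.502 0.178 0.036] [190.08 217.16]
top gate_leaf 0.92 [0.456 
[... 653 characters left out ...]
56 227.512]
top breaker 0.67 [0.695 0.005 0.002] [242.858 159.97 ]
top driver 0.67 [ 0.566 -0.204 -0.001] [304.924 197.282]
top bottle 0.68 [0.458 0.076 0.038] [221.101 230.322]
top bottle 0.57 [0.724 0.121 0.004] [208.665 151.89 ]
{'time': 1.0, 'joint_positions': array([ 1.343,  0.321, -0.07 ,  1.45 ,  0.023,  1.371, -0.057]), 'qd': array([ 0.   ,  0.001, -0.001, -0.002, -0.   , -0.001, -0.001]), 'joint_torque': array([  0.   , -49.112,  -0.403, -31.278,  -0.064,   0.034,   0.   ]), 'position': array([ 0.156, -0.631,  0.223]), 'tool_rot': array([ 2.093,  0.254, -2.093]), 'ft_force': array([ 0.106, -0.671, -0.523]), 'torque': array([ 0.022, -0.013, -0.049]), 'grip_width': 0.9981694494409943}
```

View pics/scene0.png

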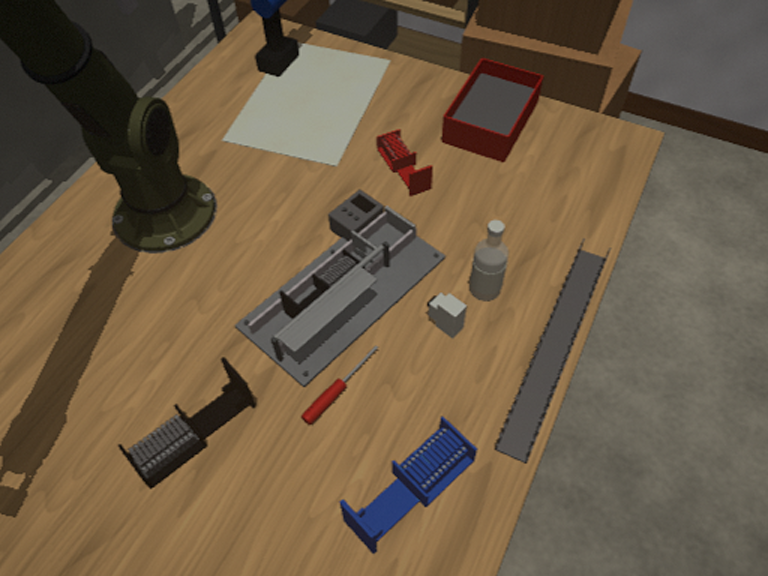

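View pics/top0.png

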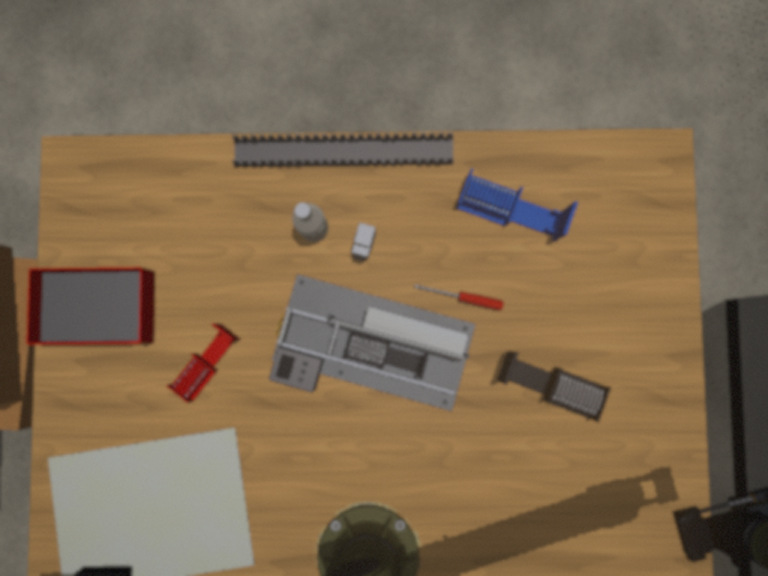

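The one meant is the black carrier in the chute (tab at top px 283,244, blocks at 244,233). The look-alikes are a larger black one lying loose (380,262), a blue one (325,133) and a red one (151,220). The one in the chute is black and the smaller of the two non-coloured ones. I'll confirm that in a crop and fit the station pose.

```bash
cat > fit.py <<'E'
from h import *
from scipy.optimize import least_squares
np.set_printoptions(precision=4,suppress=True)
L={"end_stop":[0,.108,.032],"gate_leaf":[-.0135,0,.038],"press_plate":[.07,-.163,.079],"station":[0,0,0]}
obs=[]
for c in("scene","top"):
    ctrl.get_image(c)
    for n in L:
        r=[q for q in ctrl.spot_point(c,n) if np.linalg.norm(cam2w(c,q["xyz"])[:2]-[.48,.03])<.25][:1]
        for q in r: obs.append((n,c,cam2w(c,q["xyz"])))
def T(p,l): c,s=np.cos(p[2]),np.sin(p[2]); return np.array([p[0]+c*l[0]-s*l[1],p[1]+s*l[0]+c*l[1]])
f=lambda p:np.concatenate([(T(p,L[n])-w[:2]) for n,c,w in obs])
s=least_squares(f,[.47,.07,-.28],loss='soft_l1',f_scale=.004); p=s.x
print(p)
for n,c,w in obs: print(n,c,w,(T(p,L[n])-w[:2])*1e3)
def inv(w): d=np.array(w[:2])-p[:2]; c,s=np.cos(p[2]),np.sin(p[2]); return np.array([c*d[0]+s*d[1],-s*d[0]+c*d[1]])
for c in("scene","top"):
    for n in("push_tab","carrier"):
        for q in ctrl.spot_point(c,n):
            w=cam2w(c,q["xyz"]); l=inv(w)
            if abs(l[0])<.05 and abs(l[1])<.3: print(c,n,w,l*1e3)
# overlay
for c,cr in(("top",(160,160,420,300)),("scene",(140,110,320,270))):
    im=ctrl.get_image(c)[:,:,::-1]; s=3 if c=="top" else 3.5
    im=cv2.resize(im[cr[1]:cr[3],cr[0]:cr[2]],None,fx=s,fy=s,interpolation=cv2.INTER_CUBIC)
    def dr(pts,col):
        uv=[(proj(c,[*T(p,np.array(a)/1e3),a[2]/1e3])-cr[:2]+.5)*s for a in pts]
        cv2.polylines(im,[np.int32(uv)],False,col,1)
    dr([(40,-273,79),(90,-273,79),(90,-53,79),(40,-53,79)],(0,0,255))
    dr([(-35,-280,42),(-35,108,42),(35,108,42),(35,-280,42)],(0,255,0))
    dr([(-120,13,55),(-45,13,55),(-45,113,55),(-120,113,55),(-120,13,55)],(255,0,0))
    cv2.imwrite(f"pics/ov_{c}{OV if 'OV' in globals() else ''}.png",im)
E
python3 fit.py
```

```text
[ 0.4709  0.0689 -0.2852]
end_stop scene [0.5015 0.1718 0.0322] [-0.2804  0.7284]
gate_leaf scene [0.461  0.0734 0.0389] [-3.064  -0.7096]
press_plate scene [ 0.4971 -0.1105  0.0771] [-4.8924  3.2868]
station scene [ 0.4708  0.0675 -0.002 ] [0.0517 1.4147]
gate_leaf top [0.4565 0.0752 0.037 ] [ 1.4579 -2.5102]
press_plate top [ 0.4894 -0.107   0.0801] [ 2.7994 -0.1914]
station top [0.4684 0.0706 0.0018] [ 2.4574 -1.7119]
scene push_tab [0.4936 0.3077 0.0402] [-45.3752 235.5343]
scene carrier [ 0.4501 -0.0035  0.0079] [  0.4091 -75.3516]
top push_tab [0.4949 0.3053 0.0303] [-43.4288 233.6815]
top push_tab [ 0.4119 -0.1258  0.042 ] [  -1.8512 -203.4031]
top carrier [0.45   0.0022 0.0128] [ -1.2961 -69.8428]
```

View pics/ov_top.png

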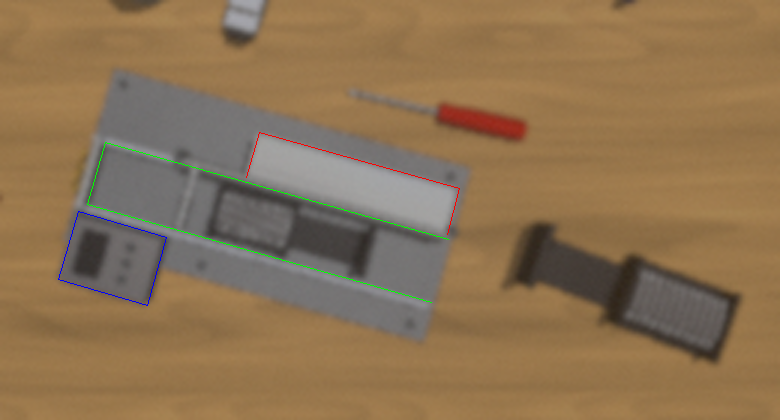

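View pics/ov_scene.png

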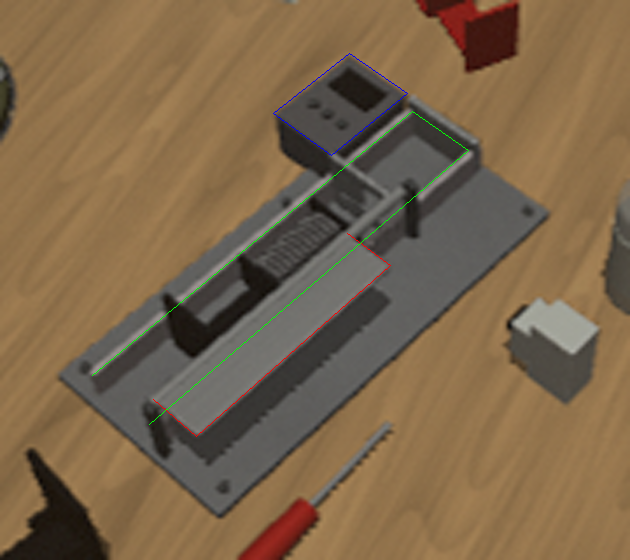

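The overlay fits the tester, the plate edges and the chute within about 2 mm. The crop shows the carrier in the chute is black and clearly smaller than the loose black one, so it is the one meant. Next I'll work out the approach.

```bash
cat > plan.py <<'E'
from h import *
import sys
np.set_printoptions(precision=3,suppress=True)
p=[.4709,.0689,-.2852]
def S(l): c,s=np.cos(p[2]),np.sin(p[2]); return np.array([p[0]+c*l[0]-s*l[1],p[1]+s*l[0]+c*l[1],l[2]])
sx=np.array([np.cos(p[2]),np.sin(p[2]),0])
def rep(target,sgn=None):
    st=ctrl.get_state(); R=Ro.from_rotvec(st["tool_rot"]); M=R.as_matrix()
    if sgn is None: sgn=np.sign(M[:,1]@sx)
    X=np.array([0,0,-1.]);Y=sgn*sx;Z=np.cross(X,Y); G=np.stack([X,Y,Z],1)
    d=st["position"]-np.array([*p[:2],0]); sy=np.array([-sx[1],sx[0],0])
    print("t",st["time"],"station mm",np.array([d@sx,d@sy,d[2]])*1e3,"F st",np.array([st["ft_force"]@sx,st["ft_force"]@sy,st["ft_force"][2]]),"grip",st["grip_width"])
    print("q",st["joint_positions"],"tool y·sx",M[:,1]@sx)
    print("rotvec to goal (tool)",Ro.from_matrix(M.T@G).as_rotvec())
    w=S(np.array(target)/1e3)-st["position"]; print("shift now-tool cm",M.T@w*100,"goal-tool cm",G.T@w*100, "sgn",sgn)
if __name__=="__main__": rep([float(a) for a in sys.argv[1:4]])
E
python3 plan.py 37 -235 150
```

```text
t 1.8 station mm [-105.599 -760.426  222.565] F st [-0.245 -0.172  0.359] grip 1.0004005214687968
q [ 1.343  0.321 -0.07   1.451  0.023  1.371 -0.057] tool y·sx 0.5029832143641999
rotvec to goal (tool) [-1.044  0.     0.   ]
shift now-tool cm [  7.253 -38.24  -38.753] goal-tool cm [  7.256  14.26  -52.543] sgn 1.0
```

Call:
{"api": "step_arm", "payload": {
  "increments": [0,-3.19,-3.23,-0.087,0,0,0,-2.89,-3.5,-0.087,0,0,0,-2.58,-3.73,-0.087,0,0,0,-2.24,-3.94,-0.087,0,0,0,-1.9,-4.12,-0.087,0,0,0,-1.53,-4.27,-0.087,0,0,0,-1.15,-4.39,-0.087,0,0,0,-0.76,-4.47,-0.087,0,0,0,-0.37,-4.52,-0.087,0,0,0,0.02,-4.54,-0.087,0,0,0,0.42,-4.52,-0.087,0,0,0,0.8,-4.47,-0.087,0,0],
  "fingers": 80
}}

```text
time: 3.3
position: [0.4411, -0.1658, 0.2229]
tool_rot: [1.414, 1.061, -1.414]
ft_force: [1.3, 0.2, -1.1]
grip_width: 0.798
```

```bash
python3 plan.py 37 -237 130
```

```text
t 3.3 station mm [  37.456 -233.616  222.88 ] F st [ 1.182  0.579 -1.055] grip 0.7979713727564425
q [ 0.891 -0.047 -0.565  1.858 -0.025  1.323  0.05 ] tool y·sx 0.9999951934540438
rotvec to goal (tool) [ 0.003  0.001 -0.001]
shift now-tool cm [ 9.288 -0.055  0.332] goal-tool cm [ 9.288 -0.046  0.338] sgn 1.0
```

Call:
{"api": "step_arm", "payload": {
  "increments": [3,0,0.1,0,0,0,3,0,0.1,0,0,0,3,0,0.1,0,0,0,2.3,0,0,0,0,0,1,0,0,0,0,0,0,0,0,0,0,0]
}}

```text
time: 4.05
position: [0.4395, -0.1699, 0.0994]
tool_rot: [1.416, 1.061, -1.416]
ft_force: [-0.3, -0.2, 0.4]
grip_width: 0.801
```

```bash
python3 plan.py 37 -237 60; python3 - <<'E'
from h import *
save("scene","s1.png",(120,90,320,270),3.3)
save("top","t1.png",(160,160,420,300),3)
E
```

```text
t 4.05 station mm [  36.999 -237.972   99.434] F st [-0.213 -0.223  0.439] grip 0.8014076775083301
q [ 0.876  0.075 -0.578  2.012  0.046  1.068 -0.008] tool y·sx 0.9999997608740736
rotvec to goal (tool) [ 0.    -0.     0.001]
shift now-tool cm [ 3.943  0.003 -0.097] goal-tool cm [ 3.943  0.    -0.097] sgn 1.0
```

View pics/s1.png

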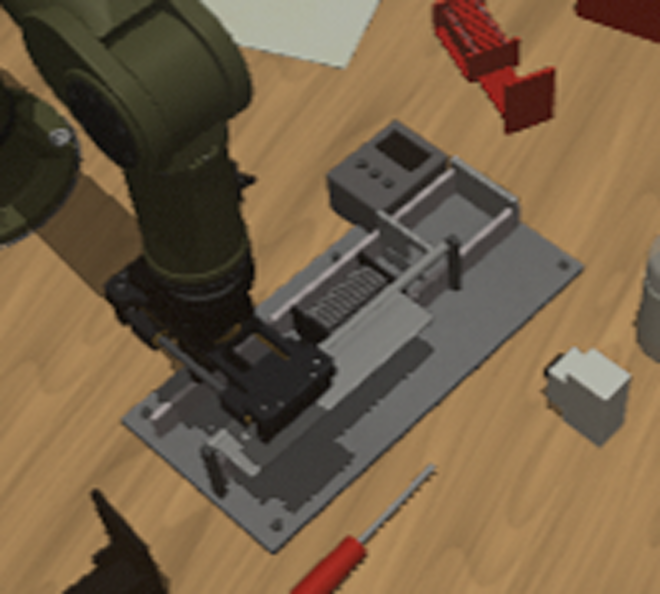

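View pics/t1.png

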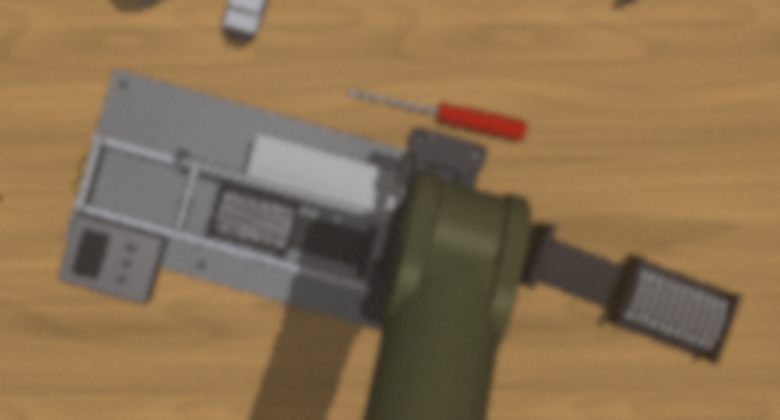

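The gripper sits astride the tube, behind the tab, and touches nothing. Now I'll press.

Call:
{"api": "step_arm", "payload": {
  "increments": [1,0,0,0,0,0,0.6,0,0,0,0,0,0.6,0,0,0,0,0,0.6,0,0,0,0,0,0.6,0,0,0,0,0,0.6,0,0,0,0,0,0,0,0,0,0,0,0,0,0,0,0,0]
}}

```text
time: 5.15
position: [0.4409, -0.1703, 0.0604]
tool_rot: [1.417, 1.058, -1.414]
ft_force: [0.7, 0.1, 7.1]
grip_width: 0.8
```

```bash
python3 plan.py 37 -237 59; python3 - <<'E'
from h import *
save("scene","s2.png",(120,90,320,270),3.3)
E
```

```text
t 5.15 station mm [  38.531 -238.014   60.359] F st [0.661 0.323 7.07 ] grip 0.8001792198678104
q [ 0.863  0.131 -0.577  2.048  0.086  0.983 -0.043] tool y·sx 0.9999965777430968
rotvec to goal (tool) [ 0.     0.    -0.003]
shift now-tool cm [ 0.135 -0.153 -0.102] goal-tool cm [ 0.136 -0.153 -0.101] sgn 1.0
```

View pics/s2.png

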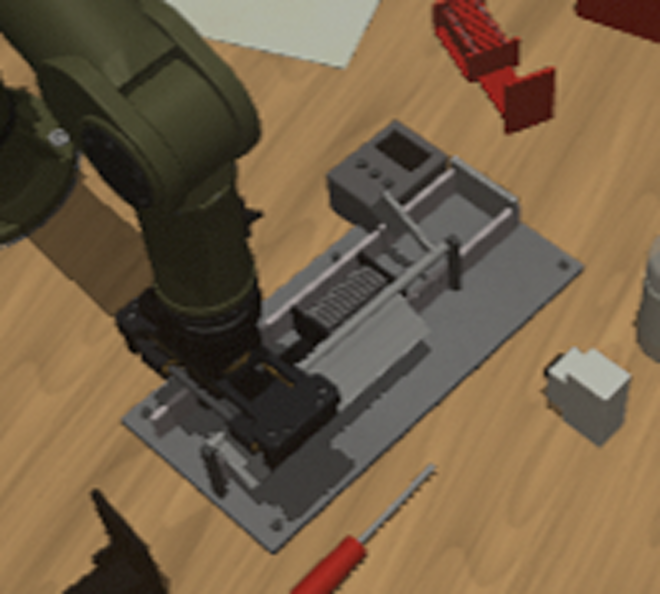

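```bash
python3 - <<'E'
from h import *
from plan import S
def P(x,y,z,th):
    dx,dz=x-40,z-75; c,s=np.cos(th),np.sin(th)
    # opening: plate side (+x) goes down, leaf side up
    X=40+dx*c+dz*s; Z=75-dx*s+dz*c
    return proj("scene",S(np.array([X,y,Z])/1e3))
im=cv2.imread("pics/s2.png")
for th,col in((0.4,(0,0,255)),(0.55,(0,255,0)),(0.7,(255,0,0))):
    pts=[(P(x,y,z,th)-[120,90]+.5)*3.3 for x,y,z in((-32,-3,38),(5,-3,38),)]
    cv2.polylines(im,[np.int32(pts)],False,col,1)
    pts=[(P(x,y,z,th)-[120,90]+.5)*3.3 for x,y,z in((90,-273,79),(90,-53,79),(40,-53,79))]
    cv2.polylines(im,[np.int32(pts)],False,col,1)
cv2.imwrite("pics/s2o.png",cv2.resize(im[120:500,150:520],None,fx=1.5,fy=1.5))
E
```

```text
(no output)
```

View pics/s2o.png

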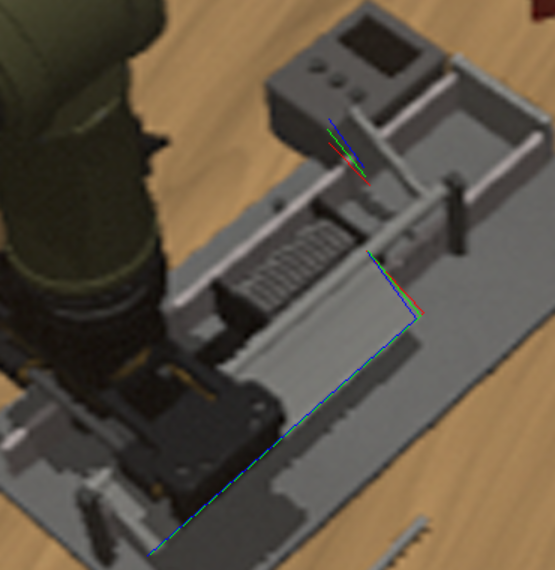

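The gate is at about 0.55 rad (plate edge overlay, and tip height agrees), force 7 N. I'll push along the chute now.

Call:
{"api": "step_arm", "payload": {
  "increments": [0,0,-0.7,0,0,0,0,0,-0.7,0,0,0,0,0,-0.5,0,0,0,0,0,-0.5,0,0,0,0,0,-0.6,0,0,0,0,0,-0.7,0,0,0,0,0,-0.7,0,0,0,0,0,-0.7,0,0,0,0,0,0,0,0,0]
}}

```text
time: 6.32
position: [0.4547, -0.1211, 0.0599]
tool_rot: [1.416, 1.059, -1.415]
ft_force: [1.9, -4.1, 5.2]
grip_width: 0.801
```

```bash
python3 plan.py 37 -76 59; python3 - <<'E'
from h import *
save("scene","s3.png",(120,90,320,270),3.3)
E
```

```text
t 6.325 station mm [  37.905 -186.924   59.923] F st [ 2.96  -3.445  5.23 ] grip 0.8008256000920939
q [ 0.796  0.133 -0.621  2.051  0.093  0.983 -0.156] tool y·sx 0.9999983563494216
rotvec to goal (tool) [ 0.001  0.001 -0.002]
shift now-tool cm [  0.086  -0.082 -11.092] goal-tool cm [  0.092  -0.09  -11.092] sgn 1.0
```

View pics/s3.png

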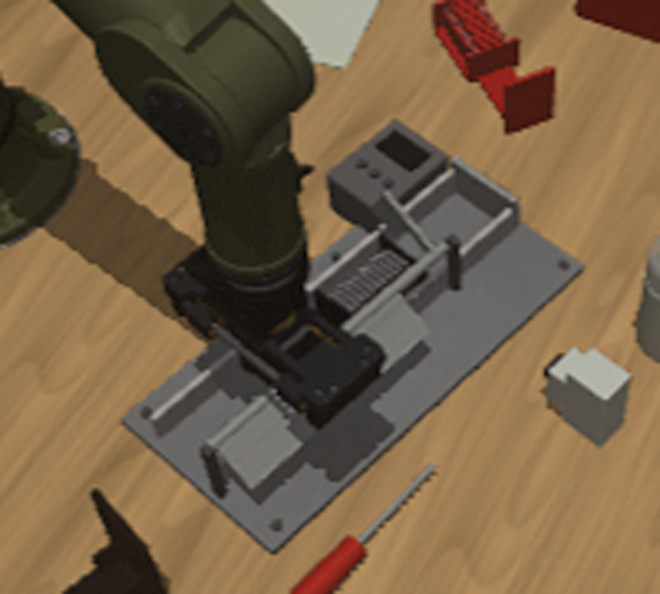

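The carrier is moving and the gate is holding open. Pushing on.

Call:
{"api": "step_arm", "payload": {
  "increments": [0,0,-0.6,0,0,0,0,0,-0.8,0,0,0,0,0,-0.8,0,0,0,0,0,-0.8,0,0,0,0,0,-0.8,0,0,0,0,0,-0.8,0,0,0,0,0,-0.8,0,0,0,0,0,-0.8,0,0,0,0,0,-0.8,0,0,0,0,0,-0.8,0,0,0,0,0,-0.7,0,0,0,0,0,-0.4,0,0,0]
}}

```text
time: 7.88
position: [0.4788, -0.0371, 0.0597]
tool_rot: [1.414, 1.059, -1.418]
ft_force: [0.6, -6.6, 7.1]
grip_width: 0.802
```

```bash
python3 plan.py 37 -76 59; python3 - <<'E'
from h import *
save("scene","s4.png",(120,90,320,270),3.3)
E
```

```text
t 7.875 station mm [ 37.372 -99.514  59.697] F st [ 2.381 -6.131  7.055] grip 0.8017863342093712
q [ 0.669  0.167 -0.688  2.026  0.129  0.991 -0.369] tool y·sx 0.9999999928250894
rotvec to goal (tool) [-0.     0.003 -0.   ]
shift now-tool cm [ 0.064 -0.037 -2.352] goal-tool cm [ 0.07  -0.037 -2.351] sgn 1.0
```

View pics/s4.png

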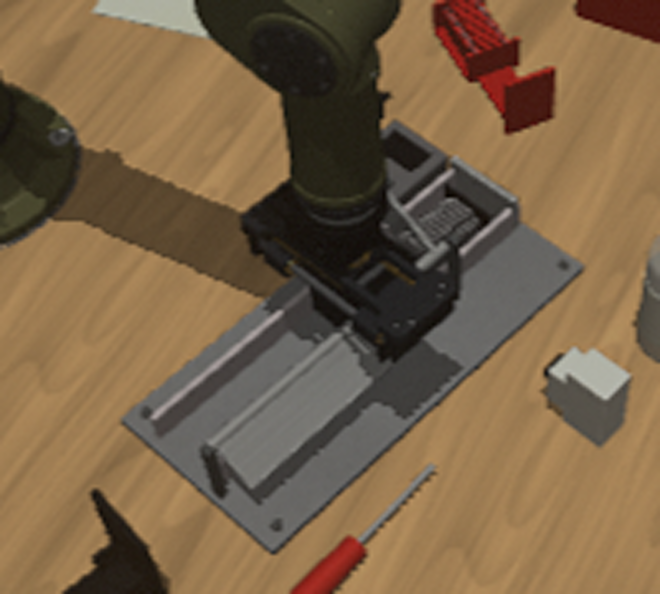

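Call:
{"api": "step_arm", "payload": {
  "increments": [0,0,-0.5,0,0,0,0,0,-0.5,0,0,0,0,0,-0.4,0,0,0,0,0,-0.3,0,0,0,0,0,-0.2,0,0,0,0,0,0,0,0,0]
}}

```text
time: 8.68
position: [0.484, -0.0189, 0.0596]
tool_rot: [1.414, 1.059, -1.418]
ft_force: [1.4, -6.4, 6.3]
grip_width: 0.801
```

```bash
python3 plan.py 37 -76 59
```

```text
t 8.675 station mm [ 37.284 -80.598  59.602] F st [ 3.149 -5.694  6.332] grip 0.8014891055418044
q [ 0.639  0.179 -0.7    2.016  0.14   0.994 -0.415] tool y·sx 0.9999999221174675
rotvec to goal (tool) [-0.     0.002  0.   ]
shift now-tool cm [ 0.059 -0.029 -0.46 ] goal-tool cm [ 0.06  -0.028 -0.46 ] sgn 1.0
```

Call:
{"api": "step_arm", "payload": {
  "increments": [0,0,-0.2,0,0,0,0,0,-0.2,0,0,0,0,0,-0.2,0,0,0,0,0,0,0,0,0]
}}

```text
time: 9.18
position: [0.4847, -0.0168, 0.0596]
tool_rot: [1.41, 1.056, -1.422]
ft_force: [-0.2, -14.2, 8.8]
grip_width: 0.798
```

```bash
python3 plan.py 37 -76 59
```

```text
t 9.175 station mm [ 37.314 -78.349  59.572] F st [  3.783 -13.682   8.829] grip 0.7977243719515589
q [ 0.631  0.183 -0.701  2.012  0.148  0.998 -0.429] tool y·sx 0.9999989499146817
rotvec to goal (tool) [-0.001  0.008  0.001]
shift now-tool cm [ 0.055 -0.032 -0.235] goal-tool cm [ 0.057 -0.031 -0.235] sgn 1.0
```

Call:
{"api": "step_arm", "payload": {
  "increments": [0,0,-0.2,0,0,0,0,0,-0.2,0,0,0,0,0,0,0,0,0]
}}

```text
time: 9.55
position: [0.4847, -0.0167, 0.0595]
tool_rot: [1.405, 1.053, -1.427]
ft_force: [-4.9, -21.2, 13.1]
grip_width: 0.799
```

```bash
python3 plan.py 37 -76 59; python3 - <<'E'
from h import *
save("scene","s5.png",(200,100,310,200),5)
E
```

```text
t 9.55 station mm [ 37.305 -78.235  59.539] F st [  1.22  -21.75   13.134] grip 0.7985708805127322
q [ 0.626  0.185 -0.701  2.01   0.155  1.002 -0.438] tool y·sx 0.999996038325288
rotvec to goal (tool) [-0.002  0.014  0.002]
shift now-tool cm [ 0.051 -0.031 -0.224] goal-tool cm [ 0.054 -0.03  -0.223] sgn 1.0
```

View pics/s5.png

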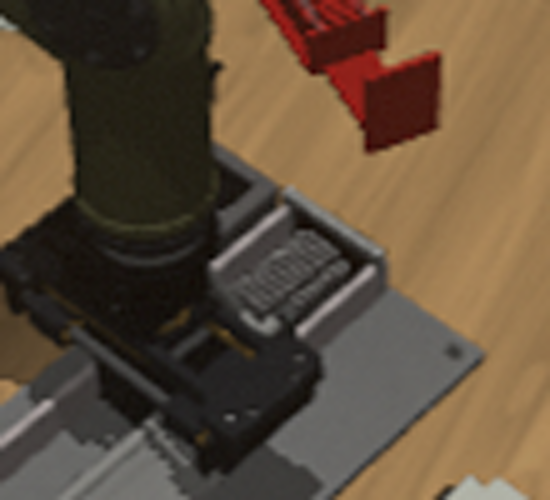

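The stop is firm: 21 N and no further travel, with the blocks against the end wall. I'll back off the tab while still pressing, then raise slowly.

Call:
{"api": "step_arm", "payload": {
  "increments": [0,0,0.4,0,0,0,0,0,0.4,0,0,0,0,0,0.4,0,0,0,0,0,0.5,0,0,0,0,0,0.3,0,0,0,0,0,0,0,0,0]
}}

```text
time: 10.35
position: [0.4819, -0.0256, 0.0597]
tool_rot: [1.417, 1.062, -1.414]
ft_force: [3.3, 3.1, 5.4]
grip_width: 0.8
```

```bash
python3 plan.py 37 -90 59; python3 - <<'E'
from h import *
save("scene","s6.png",(200,100,310,200),5)
E
```

```text
t 10.35 station mm [ 37.151 -87.556  59.683] F st [2.315 3.881 5.356] grip 0.7999246152914362
q [ 0.654  0.173 -0.696  2.021  0.13   0.991 -0.39 ] tool y·sx 0.9999989012866086
rotvec to goal (tool) [ 0.001 -0.002 -0.   ]
shift now-tool cm [ 0.068 -0.016  0.245] goal-tool cm [ 0.068 -0.015  0.244] sgn 1.0
```

View pics/s6.png

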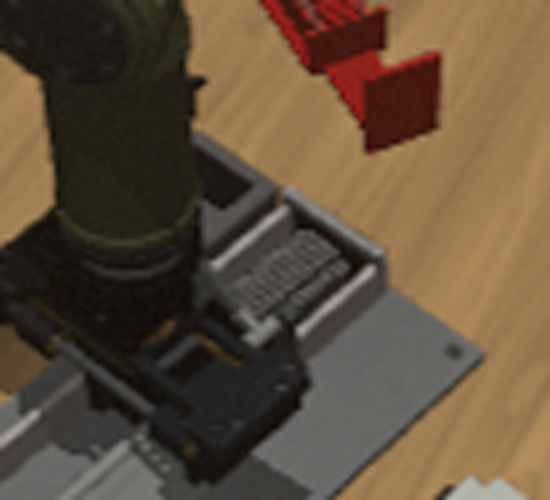

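Call:
{"api": "step_arm", "payload": {
  "increments": [-0.3,0,0,0,0,0,-0.3,0,0,0,0,0,-0.4,0,0,0,0,0,-0.4,0,0,0,0,0,-0.4,0,0,0,0,0,-0.5,0,0,0,0,0,-1,0,0,0,0,0,-2,0,0,0,0,0,-3,0,0,0,0,0,-3,0,0,0,0,0,-2,0,0,0,0,0,0,0,0,0,0]
}}

```text
schema error: expected a multiple of 6 numbers
```

Call:
{"api": "step_arm", "payload": {
  "increments": [-0.3,0,0,0,0,0,-0.3,0,0,0,0,0,-0.4,0,0,0,0,0,-0.4,0,0,0,0,0,-0.4,0,0,0,0,0,-0.5,0,0,0,0,0,-1,0,0,0,0,0,-2,0,0,0,0,0,-3,0,0,0,0,0,-3,0,0,0,0,0,-2,0,0,0,0,0,0,0,0,0,0,0]
}}

```text
time: 11.9
position: [0.4814, -0.027, 0.1934]
tool_rot: [1.416, 1.06, -1.416]
ft_force: [0.1, 0.6, -0.7]
grip_width: 0.802
```

```bash
python3 plan.py 37 -300 200
```

```text
t 11.9 station mm [ 37.009 -89.039 193.359] F st [-0.112  0.597 -0.704] grip 0.8023932019232173
q [ 0.702  0.006 -0.697  1.873  0.005  1.263 -0.281] tool y·sx 0.9999998097308684
rotvec to goal (tool) [ 0.     0.001 -0.001]
shift now-tool cm [-0.653 -0.001 21.096] goal-tool cm [-0.664 -0.001 21.096] sgn 1.0
```

Call:
{"api": "step_arm", "payload": {
  "increments": [0,0,1.5,0,0,0,0,0,3,0,0,0,0,0,3.5,0,0,0,0,0,3.5,0,0,0,0,0,3.5,0,0,0,0,0,3.5,0,0,0,0,0,3.5,0,0,0,0,0,3.5,0,0,0,0,0,3,0,0,0,0,0,1.5,0,0,0,0,0,0,0,0,0]
}}

```text
time: 13.28
position: [0.396, -0.3153, 0.1915]
tool_rot: [1.418, 1.062, -1.418]
ft_force: [1.0, 0.7, -0.2]
grip_width: 0.802
```

```bash
python3 plan.py 37 -300 200; OV=1; sed -i '1i OV=2' fit.py; python3 fit.py; python3 - <<'E'
from h import *
save("scene","s7.png",None,1.5)
E
```

```text
t 13.275 station mm [  36.231 -389.723  191.542] F st [ 0.724  0.946 -0.162] grip 0.8015680775578575
q [ 0.997  0.053 -0.388  1.831  0.021  1.264  0.317] tool y·sx 0.9999963761674417
rotvec to goal (tool) [-0.002 -0.001  0.002]
shift now-tool cm [-0.836  0.058 -8.973] goal-tool cm [-0.846  0.077 -8.972] sgn 1.0
[ 0.47    0.071  -0.2988]
end_stop scene [0.5    0.172  0.0346] [1.8276 2.1258]
gate_leaf scene [0.4596 0.0737 0.0384] [-2.504   1.2779]
station scene [0.4707 0.0695 0.0005] [-0.7045  1.4415]
end_stop top [0.5035 0.1793 0.0353] [-1.6443 -5.1105]
gate_leaf top [0.4569 0.073  0.0382] [0.266  1.9675]
press_plate top [ 0.4883 -0.1037  0.0793] [ 0.6654 -1.7   ]
station top [0.4681 0.0726 0.0027] [ 1.9504 -1.6202]
scene push_tab [0.4933 0.3053 0.0386] [-46.7069 230.7872]
scene push_tab [0.4578 0.0078 0.0495] [  6.9557 -63.9549]
scene carrier [0.4845 0.1263 0.0073] [-2.4157 57.1538]
top push_tab [0.4501 0.0059 0.0434] [  0.1106 -68.0838]
top push_tab [0.4937 0.3059 0.0321] [-46.5116 231.5324]
top carrier [0.4899 0.1326 0.0125] [ 0.8767 64.7381]
```

View pics/s7.png

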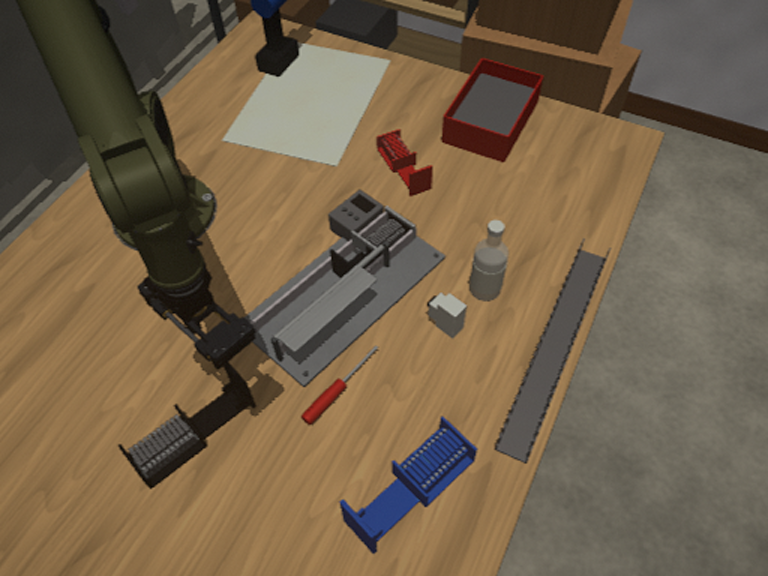

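View pics/ov_scene2.png

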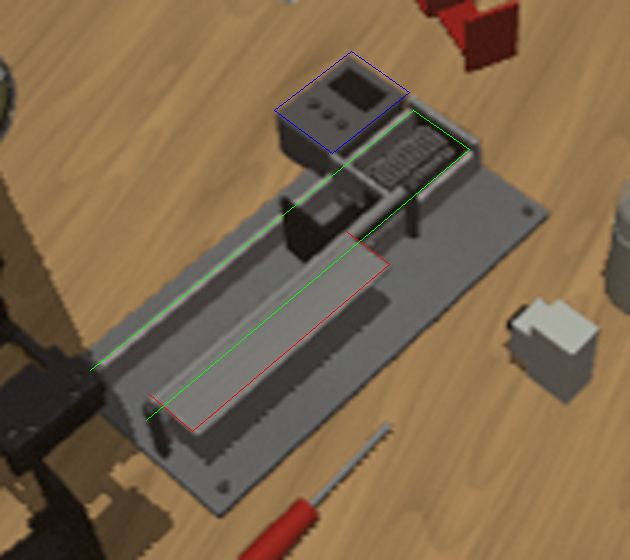

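View pics/ov_top2.png

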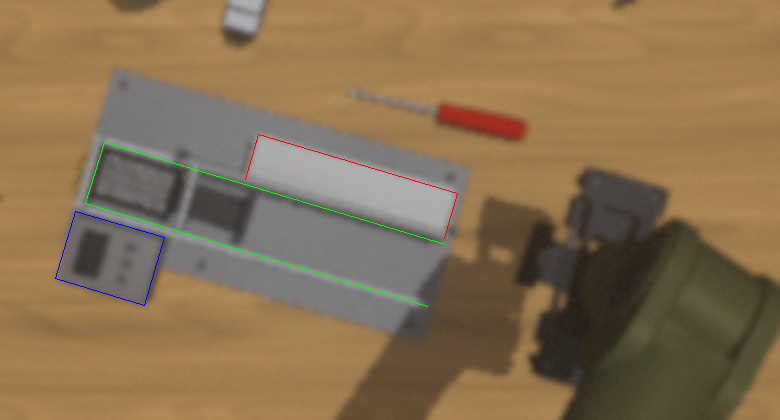

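```bash
python3 -c "
from bench import ctrl
print(ctrl.close_job())"
```

```text
the job is handed in; nothing more can be done
None
```

The carrier is home against the end stop, the gate is shut behind its blocks, and the job is handed in at about 14 s on the robot's clock (limit 48 s).

- **What I did:** With the gripper astride the hinge tube, one finger pressed the plate and held the gate at about 0.55 rad with 5–9 N, briefly 13 N at the stop. The other finger pushed the small black carrier along the chute by its tab. I then backed off the tab while still pressing, raised slowly so the gate closed, and moved clear.
- **Stop contact:** The carrier met a firm stop: the push force rose from 6 to 21 N with almost no further travel. It stopped with the finger at station y -78 mm, where -76.5 mm was expected, which is within the calibration error.
- **Final pictures:** The blocks sit at the end stop, the gate is shut behind them with a visible gap, and the bystanders and look-alike carriers look unmoved. The robot touches nothing; the force reading is about 1 N, which is noise.
- **Disagreement:** The networks differed on the final carrier position. The top view put its origin at y +65 mm and the scene view at +57 mm, against +63 mm when home; the tab came out at -68 and -64 mm, against -67 mm. I relied on the force and finger position instead.
- **Not measured:** I never measured gate-to-carrier clearance directly. I inferred it from the gate angle, which the plate edge in the picture and the fingertip height both put above the required 0.40 rad.

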